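# Clear the plate slide and wind its carriage home

## Robot

A 6-joint arm with a two-finger parallel gripper is mounted at the origin on a cart in front of the work surface, level with it; the furniture and walls round the work are solid. World frame = base frame: x ahead of the robot, y to its left, z up, the work surface at z = 0. Lengths are in m, angles in rad, forces in N, time in s.
With the tool pointing down it reaches from about 0.25 to 0.85 m from the base axis. Payload 12.5 kg.
Tool frame: the origin (TCP) lies midway between the tips of the shut fingers; the grasp point (between the pads) lies 19 mm behind it (robot.tcp_to_grasp is the distance from the TCP to the grasp point, in m); z points along the fingers, y is the line along which they close (so a half turn about z gives the same grasp; the last joint's range is limited). The gripper opens to 93 mm and grips with 3 to 60 N. Pads are 15 mm wide; open, the fingers measure 128 mm over their backs; the gripper's body (75 mm by 188 mm) begins 65 mm behind the grasp point.
Start: joints at [1.209, 0.351, 1.652, -0, 1.139, -0.085], TCP at [0.15, 0.529, 0.219] pointing down, gripper open.
Joint ranges: [-2.75, 2.75], [-0.79, 2.1], [0.01, 2.65], [-1.57, 4.71], [0.07, 3.14], [-2.87, 2.87]. Speed limits (rad/s): [2.22, 2.22, 2.79, 3.14, 3.14, 3.14].

## Interface

Orientations are given as [roll, pitch, yaw] about the fixed x, y, z axes, in that order (R = Rz(yaw) Ry(pitch) Rx(roll)).
In Python, from workcell import robot, cams, status gives the robot as it stands (robot), with the cameras (cams) and the readings (status).
- The arm moves only by the tool send_path, called after "Emit:" as name([rows], argument=value, ...), one row to a line, values as JSON. Schema: {"type":"object","properties":{"deltas":{"type":"array","items":{"type":"array","items":{"type":"number"},"minItems":4,"maxItems":4},"minItems":1,"maxItems":8},"jaw":{"type":"number"},"squeeze":{"type":"number"},"only":{"type":"string"},"quiet":{"type":"boolean"},"lines":{"type":"string"}},"required":["deltas"],"additionalProperties":false}. deltas is a list of rows, 1 to 8 of them, each of 4 numbers: dx, dy, dz in m, then a turn about the tool's z in rad; each row shifts and turns the commanded pose from where the row before left it, along the tool's axes as they then stand; what a row does not reach is not made up. A row lasts 1/8 s, in which the tool goes at most 0.0625 m and 0.188 rad, less where a joint would pass 70% of its speed; a pose out of reach is approached as far as the arm can. jaw is the finger opening in m, set as the call begins (left out keeps the last). The fingers move at their own pace and stop on an object; squeeze is the grip in N (left out, the last holds). Time passes only in rows, so rows that do not move let the fingers close. The tool returns the time, the measured TCP pose, the force, the opening and the grip force at its end. only (a regular expression) keeps the lines of the reply that match it, lines (a string "A,B") keeps lines A to B, and quiet returns only ok. Input that does not fit is refused with a message, and nothing moves.
- status.observe(): the state, without advancing time (a new reading comes with each control period).
- cams.grab_frame(name): name is "scene" or "top" or "wrist"; returns the picture (480x640x3 uint8, blue, green, red); there is no depth.
- cams.get_calibration(name): a dict with "fx", "fy", "cx", "cy" (pixels), "rvec" (rotation vector, rad) and "tvec" (3), from world to camera coordinates, as OpenCV has them. Camera axes: x right, y down, z forward; pixel columns grow to the right and rows downward; lengths in m; the calibration is good to about 2 mm. A picture is of the moment at which its call begins: read the wrist's pose just before it. get_calibration takes no time and is no camera call; for the wrist camera it gives the pose at the moment of the call.
- robot.hand_in(): hands the job in; it is judged then, once.
The state is a dict: "time": time; "joint_positions": joint angles; "joint_velocities": joint speeds; "joint_efforts": joint torques, N m; "position": TCP position; "tool_rot": TCP orientation; "ft_force": force on the tool from outside, world axes, zero at the start; "wrist_torque": the same for the moment, N m; "opening": finger opening in m; "grip_force": force on a finger pad.
Only numpy, scipy, OpenCV 4.12 (cv2) and the standard library are available. Lean on these libraries where they do the work, as an engineer would, in place of code of your own. Each camera call takes 0.05 s, during which the arm holds its last target. There are 200 camera calls.

## Task

Clear the two leftover containers off the bed of the hand-wound plate slide into the open grey waste tub. Then wind the handwheel clockwise (seen from above) by its upright handle, a little over one full turn, until the plate carriage is fully home against the grey housing at the far end of the bed. Move the carriage only with the handwheel, never let it run into the leftovers, and leave everything else on the bench where it is.

Things in the scene. Friction and masses are not known exactly. Their poses are not given: they have to be found in the camera images.
- plate_slide: the hand-wound plate slide, fixed: an aluminium bed 126 (x) x 460 (y) x 24 mm high; origin at the centre of its underside on the bench; y runs along the bed from the handwheel end (-y) to the end housing (+y). Two steel guide rails 10 mm wide and 8 mm high lie on the bed along y, at x = -45 and +45 mm
- bed_middle (a point): on top of the bed, at x = 0, y = +100, z = 24 mm of the plate slide: about the middle of the stretch on which the leftovers stand. The grey end housing is 126 x 46 mm, its top 104 mm above the bench, its inner face at y = +182 mm of the slide
- carriage: plate carriage: aluminium plate with a white 96-well plate fixed on it, 118 (x) x 94 (y) mm, top 61 mm above the bench; origin at the centre of its underside. Slides along y of the plate slide: at y = -38 to -19 mm at the start, +132 mm fully home, then resting on the housing's 3 mm rubber bumpers. Geared to the handwheel, 23.3 mm per radian
- handwheel (a joint): angle of the handwheel, rad: grows clockwise seen from above; 0 to 0.8 at the start, 7.3 at its end stop, where the carriage is home. At 0 the handle is on the +x side of the wheel (plate slide's frame). Vertical axis; stays where it is left; turns with about 3 N at the handle
- wheel_axis (a point): on the axis of the handwheel at hub height, 114 mm above the bench; the wheel is a black disc 147 mm across, rim top 114 mm above the bench. Below it a grey gear box 100 x 96 mm, top 90 mm above the bench
- handle_grip (a point): on the axis of the wheel's upright black handle, 146 mm above the bench, the height to grip it. The handle is 25 mm in diameter, stands 55 mm off the wheel's axis, reaches from 116 to 169 mm above the bench, and revolves freely on its own pin
- tall_tube: leftover standing on the bed: screw-cap plastic tube with flat foot, 113 mm high, body 29 mm in diameter, cap 34 mm (top 15 mm); origin at the centre of its underside, z up along the tube
- short_bottle: leftover standing on the bed: brown dropper bottle, 70 mm high, body 33 mm in diameter up to 54 mm, cap 26 mm; origin at the centre of its underside. Which leftover is nearer to the carriage varies; they stand about 70 mm apart
- waste_tub: open grey plastic waste tub, fixed, 130 (x) x 140 (y) x 90 mm high, wall 4 mm; origin at the centre of its underside. It stands to the left or to the right of the slide
- waste_tub_in (a point): centre of the tub's inner floor, 4 to 5 mm above the bench
- wipes: bystander, to be left alone: stack of folded white wipes; origin at the centre of its underside
- pen_front: bystander, to be left alone: black marker pen, 120 mm, lying; origin at the centre of its underside
- tweezers: bystander, to be left alone: steel tweezers, 121 mm, lying; origin at the centre of its underside
- grey_cap: bystander, to be left alone: grey centrifuge rotor cap, 56 mm across, 52 mm high; origin at the centre of its underside
- white_bottle: bystander, to be left alone: white bottle, 42 mm across, 99 mm high; origin at the centre of its underside

How it is judged:
On the way, in this order (a step that is already met when the one before it is completed fails the run):
1. both leftovers lie or stand in the waste tub, before the carriage has been wound on (x of tall_tube in the frame of waste_tub_in between -0.062 and 0.062 m and y of tall_tube in the frame of waste_tub_in between -0.067 and 0.067 m and z of tall_tube in the frame of waste_tub_in between -0.01 and 0.085 m and linear speed of each of tall_tube, short_bottle below 0.05 m/s and x of short_bottle in the frame of waste_tub_in between -0.062 and 0.062 m and y of short_bottle in the frame of waste_tub_in between -0.067 and 0.067 m and z of short_bottle in the frame of waste_tub_in between -0.01 and 0.085 m and y of carriage in the frame of plate_slide below -0.008 m), for 0.2 s.
2. the handwheel has been turned about half way (value of joint handwheel above 3.8 rad).
3. the carriage is fully home (within 4 mm) (y of carriage in the frame of plate_slide above 0.128 m), for 0.2 s.
At the end, for the whole second after the job is handed in: Tube and bottle are at rest inside the waste tub (their undersides' centres within its walls and less than 85 mm above its floor); the carriage stands still within 4 mm of its fully home position at the end housing (its y in the slide's frame above 0.128 m, handwheel above about 7.13 rad) (x of tall_tube in the frame of waste_tub_in between -0.062 and 0.062 m and y of tall_tube in the frame of waste_tub_in between -0.067 and 0.067 m and z of tall_tube in the frame of waste_tub_in between -0.01 and 0.085 m and linear speed of each of tall_tube, short_bottle below 0.05 m/s and x of short_bottle in the frame of waste_tub_in between -0.062 and 0.062 m and y of short_bottle in the frame of waste_tub_in between -0.067 and 0.067 m and z of short_bottle in the frame of waste_tub_in between -0.01 and 0.085 m and y of carriage in the frame of plate_slide above 0.128 m and linear speed of carriage below 0.01 m/s); the robot touches nothing.
It fails at once if the carriage pushes against a leftover (contact force between carriage and tall_tube above 0.5 N or contact force between carriage and short_bottle above 0.5 N).
It fails at once if the robot pushes the carriage itself (contact force between carriage and the fingers above 3 N or contact force between carriage and the arm above 3 N).
It fails at once if a bystander is moved by more than 25 mm (distance of any of wipes, pen_front, tweezers, grey_cap, white_bottle from where it was at the start of the episode above 0.025 m).
It also fails if it takes over 72 s, if anything falls off the work surface, if the arm or the gripper's body presses on something with over 40 N, if the wrist force passes 120 N, or if a joint passes its speed limit or range.

## Working session

There is one attempt and no reset: what is moved stays moved. The work goes in short steps, Python scripts to look and compute and a tool call to move; the robot and the scene stay as the last step left them, time stands still between calls to the robot, and variables do not carry over. Pictures are saved under pics/ and viewed, at most 10 in all, crops included, and the job is handed in when it is done.

```bash
ls; mkdir -p pics; python3 - <<'E'
from workcell import robot, cams, status
import cv2
for n in("scene","top"):
    cv2.imwrite(f"pics/{n}0.png",cams.grab_frame(n)); print(n,cams.get_calibration(n))
s=status.observe(); print(s['time'],s['position'],s['tool_rot'],s['opening'],robot.tcp_to_grasp)
E
```

```text
pics
workcell.py
scene {'fx': 455.9835729487113, 'fy': 455.9835729487113, 'cx': 314.6117147600625, 'cy': 243.60810567890465, 'rvec': array([ 2.20755085, -1.22305278,  0.44004955]), 'tvec': array([-0.31523809,  0.44880253,  0.82107403])}
top {'fx': 607.8672555828053, 'fy': 607.8672555828053, 'cx': 317.2189227691965, 'cy': 243.09030722574423, 'rvec': array([ 2.1709092 , -2.15952038,  0.13500476]), 'tvec': array([0.00349261, 0.59146141, 1.689646  ])}
0.1 [0.15015687 0.5288048  0.21819288] [-3.14064182e+00 -9.93487274e-05  2.86480972e+00] 0.09298379015379275 0.0188
```

View pics/scene0.png

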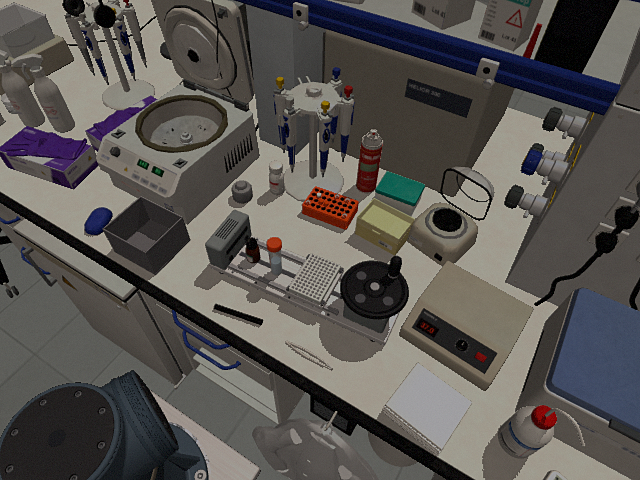

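View pics/top0.png

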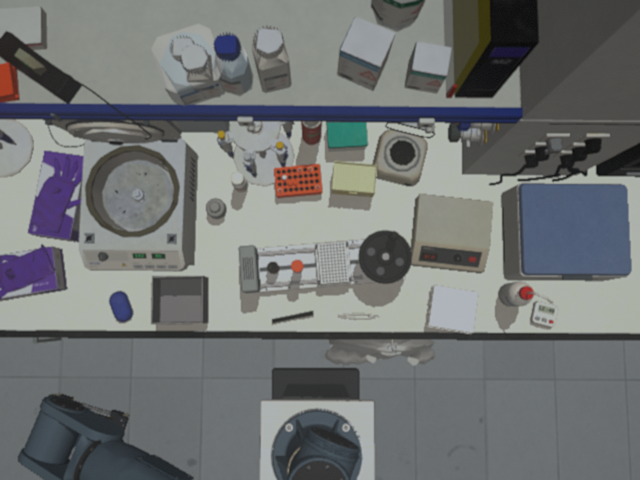

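The scene picture shows the tube (orange cap, 275,243), the bottle (253,242), the wheel (375,288) with its handle (396,265), and the tub (147,237). In the top picture the tub is at (180,300), the bottle at (273,268), the tube at (297,266) and the wheel at (385,257). Next I'll measure these, and zoom in on both pictures.

```bash
cat > h.py <<'E'
import cv2,numpy as np
from workcell import robot, cams, status
def cal(n):
    c=cams.get_calibration(n); K=np.array([[c['fx'],0,c['cx']],[0,c['fy'],c['cy']],[0,0,1]])
    R=cv2.Rodrigues(np.array(c['rvec'],float))[0]; return K,R,np.array(c['tvec'],float)
def ray(n,u,v):
    K,R,t=cal(n); return -R.T@t, R.T@np.linalg.solve(K,[u,v,1.])
def plane(n,u,v,z):
    o,d=ray(n,u,v); return (o+d*(z-o[2])/d[2]).round(4)
def proj(n,p):
    K,R,t=cal(n); q=K@(R@np.array(p,float)+t); return (q[:2]/q[2]).round(1)
def blobs(m,x0,y0,x1,y1,amin=10):
    mm=np.zeros_like(m); mm[y0:y1,x0:x1]=m[y0:y1,x0:x1]
    n,l,st,c=cv2.connectedComponentsWithStats(mm)
    return [(c[i].round(1).tolist(),st[i].tolist()) for i in range(1,n) if st[i][4]>=amin]
E
python3 - <<'E'
from h import *
T=cv2.imread('pics/top0.png');S=cv2.imread('pics/scene0.png')
for n,im,box in(("top",T,(230,230,430,300)),("scene",S,(200,200,420,340))):
    hsv=cv2.cvtColor(im,cv2.COLOR_BGR2HSV)
    print(n,'orange',blobs(cv2.inRange(hsv,(0,150,120),(15,255,255)),*box))
    print(n,'dark',blobs(cv2.inRange(im,(0,0,0),(60,60,60)),*box,20))
print(plane("top",297,266,.137),plane("scene",274,240,.137))
print(plane("top",273,268,.094),plane("top",385,257,.114))
a=cv2.resize(T[215:335,140:420],None,fx=2.8,fy=2.8,interpolation=cv2.INTER_CUBIC)[:336]
b=cv2.resize(S[190:350,100:420],None,fx=2.45,fy=2.45,interpolation=cv2.INTER_CUBIC)
cv2.imwrite('pics/t1.png',a);cv2.imwrite('pics/s1.png',b)
E
```

```text
top orange [([296.8, 265.8], [292, 261, 11, 11, 93])]
top dark [([385.1, 256.3], [360, 232, 51, 51, 1774]), ([424.4, 254.8], [420, 249, 10, 12, 68]), ([272.6, 267.3], [268, 263, 10, 9, 66])]
scene orange [([333.4, 207.8], [302, 200, 57, 22, 446]), ([273.8, 242.2], [267, 237, 15, 11, 129])]
scene dark [([241.9, 201.0], [235, 200, 15, 4, 42]), ([407.6, 202.2], [397, 200, 21, 6, 49]), ([236.5, 248.3], [205, 217, 66, 53, 1211]), ([222.6, 226.0], [215, 218, 15, 18, 22]), ([228.6, 229.4], [220, 220, 18, 19, 58]), ([291.7, 258.8], [281, 255, 22, 9, 30]), ([373.3, 292.7], [331, 256, 78, 77, 3520]), ([286.9, 273.4], [278, 270, 17, 8, 51]), ([268.3, 282.3], [259, 277, 20, 12, 32]), ([238.5, 314.1], [214, 304, 49, 22, 291]), ([330.2, 310.9], [323, 308, 15, 7, 22]), ([216.6, 329.2], [200, 314, 43, 26, 453]), ([416.8, 324.5], [412, 315, 8, 17, 74])]
[0.5179 0.0608 0.137 ] [0.5229 0.0612 0.137 ]
[0.5155 0.1272 0.094 ] [ 0.5454 -0.176   0.114 ]
```

View pics/t1.png

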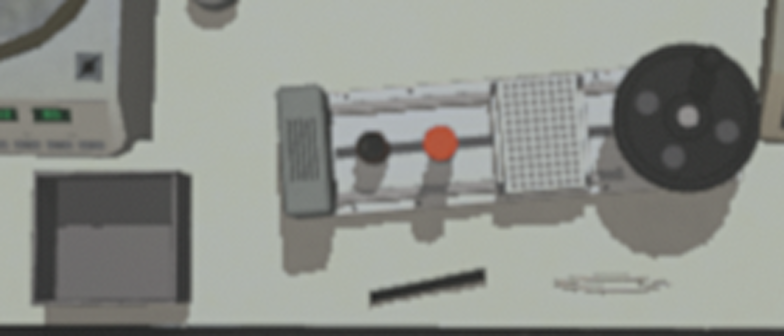

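View pics/s1.png

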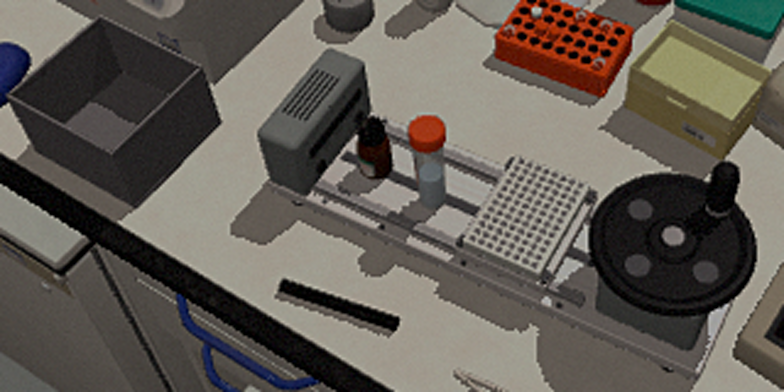

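The crops confirm it. The bottle stands nearest the housing, and the tube is between it and the carriage. In the top crop the tub rim runs from (35,173) to (190,302). The handle top is at (710,60) in the top crop and (727,168) in the scene crop.

```bash
python3 - <<'E'
from h import *
t=lambda u,v:(140+(u+.5)/2.8-.5,215+(v+.5)/2.8-.5)
s=lambda u,v:(100+(u+.5)/2.45-.5,190+(v+.5)/2.45-.5)
def tri(p,q):
    o1,d1=ray("top",*p);o2,d2=ray("scene",*q)
    A=np.c_[d1,-d2];k=np.linalg.lstsq(A,o2-o1,rcond=None)[0]
    a,b=o1+d1*k[0],o2+d2*k[1];return ((a+b)/2).round(4),np.linalg.norm(a-b).round(4)
print('tub',[plane("top",*t(*c),.09)[:2] for c in((35,173),(190,173),(190,302),(35,302))])
print('tub scene',[plane("scene",*s(*c),.09)[:2] for c in((100,18),(219,118),(135,150),(12,95))])
print('hous',[plane("top",*t(*c),.104)[:2] for c in((280,88),(323,85),(333,210),(288,215))])
print('hub',plane("top",*t(688,117),.118),plane("scene",*s(674,237),.118), tri(t(688,117),s(674,237)))
print('rim',plane("top",385.5,257,.114))
print('handle',plane("top",*t(710,60),.169),plane("scene",*s(727,170),.169),tri(t(710,60),s(727,170)))
print('tube',tri((296.8,265.8),(274.2,240)))
print('bottle',tri(t(373,146),s(374,123)))
print('plate',[plane("top",*t(*c),.061)[:2] for c in((493,80),(578,73),(588,187),(504,193))])
print('pen',[plane("top",*t(*c),.01)[:2] for c in((372,297),(485,275))],'cap',plane("top",*t(213,0),.05))
E
```

```text
tub [array([0.4909, 0.4556]), array([0.4917, 0.3052]), array([0.3674, 0.302 ]), array([0.3667, 0.4511])]
tub scene [array([0.4869, 0.4514]), array([0.4512, 0.258 ]), array([0.3797, 0.2984]), array([0.3656, 0.4475])]
hous [array([0.5738, 0.2178]), array([0.577 , 0.1761]), array([0.456 , 0.1645]), array([0.451 , 0.2077])]
hub [ 0.5465 -0.1765  0.118 ] [ 0.5451 -0.1807  0.118 ] (array([ 0.5477, -0.1785,  0.1126]), np.float64(0.0029))
rim [ 0.5454 -0.1773  0.114 ]
handle [ 0.5953 -0.1914  0.169 ] [ 0.5962 -0.1982  0.169 ] (array([ 0.5973, -0.1948,  0.1651]), np.float64(0.0064))
tube (array([0.5193, 0.0599, 0.1413]), np.float64(0.0035))
bottle (array([0.5198, 0.1258, 0.0974]), np.float64(0.004))
plate [array([0.5879, 0.0109]), array([ 0.5954, -0.0739]), array([ 0.4817, -0.0837]), array([ 0.4753, -0.0005])]
pen [array([0.3721, 0.1319]), array([0.3947, 0.0177])] cap [0.6687 0.2935 0.05  ]
```

```bash
cat > d.py <<'E'
import sys
from h import *
from scipy.spatial.transform import Rotation as R
s=status.observe();M=R.from_euler('xyz',s['tool_rot']).as_matrix()
p=np.array(s['position'])
print('tooly ang',np.arctan2(M[1,1],M[0,1]).round(4),'delta tool',(M.T@(np.array(eval(sys.argv[1]))-p)).round(4) if len(sys.argv)>1 else '','pos',p.round(4),'j',np.round(s['joint_positions'],2),s['time'])
E
```

Emit:
send_path([
  [0, 0, 0, 0.173],
  [0, 0, 0, 0.173],
  [0, 0, 0, 0.173],
  [0, 0, 0, 0.173],
  [0, 0, 0, 0.173],
  [0, 0, 0, 0.173],
  [0, 0, 0, 0.173],
  [0, 0, 0, 0],
], jaw=0.093, squeeze=25)

```text
time: 1.1
position: [0.1502, 0.5289, 0.2184]
tool_rot: [-3.141, 0.001, 1.655]
ft_force: [-0.4, -0.3, 0.9]
opening: 0.0929
grip_force: 0.0
```

```bash
python3 d.py '[.519,.060,.2]'
```

```text
tooly ang 0.0842 delta tool [-0.4982  0.3281  0.0185] pos [0.1502 0.5289 0.2184] j [1.21 0.35 1.65 0.   1.14 1.13] 1.1
```

Emit:
send_path([
  [-0.031, 0.0205, 0, 0],
  [-0.031, 0.0205, 0, 0],
  [-0.031, 0.0205, 0, 0],
  [-0.031, 0.0205, 0, 0],
  [-0.031, 0.0205, 0, 0],
  [-0.031, 0.0205, 0, 0],
  [-0.031, 0.0205, 0, 0],
  [-0.031, 0.0205, 0, 0],
])

```text
time: 2.1
position: [0.3349, 0.2945, 0.2187]
tool_rot: [3.142, -0.0, 1.659]
ft_force: [-0.0, 0.4, -0.3]
opening: 0.0928
grip_force: 0.0
```

Emit:
send_path([
  [-0.031, 0.0205, 0, 0],
  [-0.031, 0.0205, 0, 0],
  [-0.031, 0.0205, 0, 0],
  [-0.031, 0.0205, 0, 0],
  [-0.031, 0.0205, 0, 0],
  [-0.031, 0.0205, 0, 0],
  [-0.031, 0.0205, 0, 0],
  [0, 0, 0, 0],
])

```text
time: 3.1
position: [0.4961, 0.0897, 0.2183]
tool_rot: [-3.141, 0.0, 1.655]
ft_force: [-0.5, 0.6, -0.4]
opening: 0.0926
grip_force: 0.0
```

```bash
python3 d.py '[.519,.060,.075]'
python3 -c "
from h import *
im=cams.grab_frame('wrist');cv2.imwrite('pics/w1.png',im);print(proj('wrist',[.519,.06,.137]),proj('wrist',[.52,.126,.094]))"
```

```text
tooly ang 0.0846 delta tool [-0.0315  0.0203  0.1433] pos [0.4961 0.0897 0.2183] j [ 0.09  0.27  1.77 -0.    1.11  0.  ] 3.1
[352.1 286.5] [357.3 197.4]
```

View pics/w1.png

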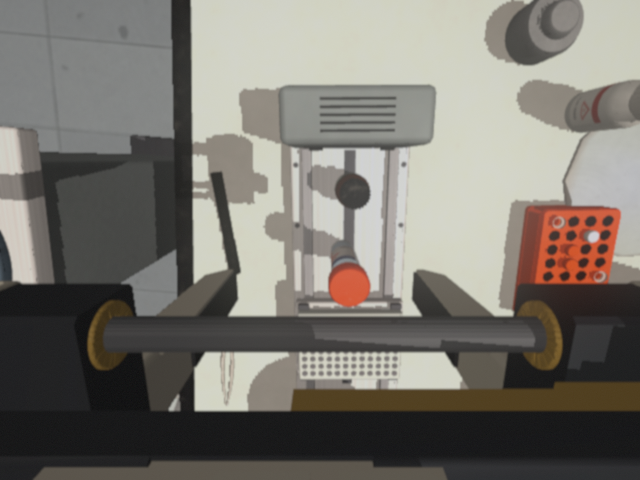

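The wrist picture shows the tube cap at (349,286) and the bottle cap at (352,191), both within a few pixels of what I predicted. The tool is square to the bed, so I'll descend on the tube.

```bash
python3 -c "
from h import *
print('tube',plane('wrist',349,286,.137),'bottle',plane('wrist',352,190,.094))"
```

```text
tube [0.5165 0.0602 0.137 ] bottle [0.5148 0.132  0.094 ]
```

Emit:
send_path([
  [-0.016, 0.009, 0, 0],
  [-0.0155, 0.009, 0, 0],
  [0, 0, 0.03, 0],
  [0, 0, 0.03, 0],
  [0, 0, 0.03, 0],
  [0, 0, 0.03, 0],
  [0, 0, 0.023, 0],
  [0, 0, 0, 0],
])

```text
time: 4.15
position: [0.5153, 0.0608, 0.0744]
tool_rot: [-3.139, -0.0, 1.654]
ft_force: [-0.8, 0.4, 0.6]
opening: 0.0927
grip_force: 0.0
```

```bash
python3 d.py '[.518,.060,.075]'
```

```text
tooly ang 0.0834 delta tool [-0.001   0.0027 -0.0006] pos [0.5153 0.0608 0.0744] j [ 0.03  0.5   1.85 -0.    0.8  -0.06] 4.15
```

Close and lift.

Emit:
send_path([
  [0, 0.001, 0, 0],
  [0, 0, 0, 0],
  [0, 0, 0, 0],
  [0, 0, 0, 0],
  [0, 0, 0, 0],
  [0, 0, 0, 0],
  [0, 0, 0, 0],
  [0, 0, 0, 0],
], jaw=0.01, squeeze=20)

```text
time: 5.15
position: [0.5168, 0.0614, 0.0756]
tool_rot: [-3.142, 0.0, 1.654]
ft_force: [0.0, -0.8, -1.1]
opening: 0.0341
grip_force: 20.0
```

Emit:
send_path([
  [0, 0, -0.02, 0],
  [0, 0, -0.03, 0],
  [0, 0, -0.03, 0],
  [0, 0, -0.03, 0],
  [0, 0, -0.03, 0],
  [0, 0, 0, 0],
])

```text
time: 5.9
position: [0.5177, 0.0614, 0.2173]
tool_rot: [3.138, 0.0, 1.654]
ft_force: [0.2, -0.9, -0.7]
opening: 0.0335
grip_force: 20.0
```

```bash
python3 d.py '[.429,.345,.2]'
```

```text
tooly ang 0.083 delta tool [ 0.29   -0.0649  0.017 ] pos [0.5177 0.0614 0.2173] j [ 0.03  0.3   1.73 -0.    1.11 -0.05] 5.9
```

Emit:
send_path([
  [0.036, -0.008, 0, 0],
  [0.036, -0.008, 0, 0],
  [0.036, -0.008, 0, 0],
  [0.036, -0.008, 0, 0],
  [0.036, -0.008, 0, 0],
  [0.036, -0.008, 0, 0],
  [0.036, -0.008, 0, 0],
  [0.036, -0.008, 0, 0],
])

```text
time: 6.9
position: [0.4282, 0.3438, 0.2142]
tool_rot: [-3.14, 0.001, 1.654]
ft_force: [-0.4, 0.6, -0.1]
opening: 0.0334
grip_force: 20.0
```

Emit:
send_path([
  [0, 0, 0, 0],
  [0, 0, 0, 0],
])

```text
time: 7.15
position: [0.4289, 0.3424, 0.2147]
tool_rot: [-3.14, 0.001, 1.654]
ft_force: [-0.0, 0.0, -1.1]
opening: 0.0338
grip_force: 20.0
```

```bash
python3 d.py '[.429,.345,.063]'
python3 -c "
from h import *
im=cams.grab_frame('scene');cv2.imwrite('pics/s2.png',cv2.resize(im[130:330,80:400],None,fx=2.4,fy=2.4))"
```

```text
tooly ang 0.0831 delta tool [0.0028 0.0005 0.1517] pos [0.4289 0.3424 0.2147] j [ 0.59  0.35  1.66 -0.    1.13  0.51] 7.15
```

View pics/s2.png

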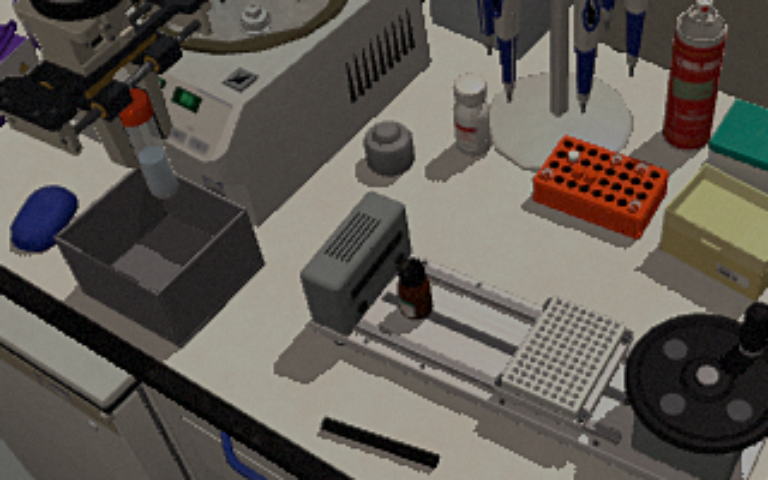

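The tube is held upright over the tub. The gripper body would come close to the centrifuge if lowered in this orientation, so I'll turn it a quarter turn first.

Emit:
send_path([
  [0, 0, 0, -0.18],
  [0, 0, 0, -0.18],
  [0, 0, 0, -0.18],
  [0, 0, 0, -0.18],
  [0, 0, 0, -0.18],
  [0, 0, 0, -0.18],
  [0, 0, 0, -0.18],
  [0, 0, 0, -0.18],
])

```text
time: 8.2
position: [0.4295, 0.342, 0.2154]
tool_rot: [-3.141, -0.0, 3.098]
ft_force: [-0.2, 0.2, -0.6]
opening: 0.0336
grip_force: 20.0
```

Emit:
send_path([
  [0, 0, 0, -0.05],
  [0, 0, 0, 0],
])

```text
time: 8.45
position: [0.4295, 0.3422, 0.2155]
tool_rot: [-3.141, -0.0, -3.141]
ft_force: [-0.2, 1.4, 0.1]
opening: 0.0333
grip_force: 20.0
```

```bash
python3 d.py '[.424,.342,.063]'
python3 -c "
from h import *
print([plane('top',190,268,z) for z in(.1,.15,.2,.25)])"
```

```text
tooly ang 1.5713 delta tool [ 5.400e-03 -1.000e-04  1.525e-01] pos [0.4295 0.3422 0.2155] j [ 0.59  0.35  1.66 -0.    1.13 -0.98] 8.45
[array([0.5138, 0.3516, 0.1   ]), array([0.5101, 0.3415, 0.15  ]), array([0.5064, 0.3314, 0.2   ]), array([0.5026, 0.3214, 0.25  ])]
```

Emit:
send_path([
  [0.015, 0.017, 0, 0],
  [0.015, 0.017, 0, 0],
  [0, 0, 0.03, 0],
  [0, 0, 0.04, 0],
  [0, 0, 0.04, 0],
  [0, 0, 0.03, 0],
  [0, 0, 0.01, 0],
  [0, 0, 0, 0],
])

```text
time: 9.45
position: [0.3993, 0.3768, 0.0658]
tool_rot: [-3.141, -0.0, -3.14]
ft_force: [-0.9, 0.0, -0.4]
opening: 0.0332
grip_force: 20.0
```

```bash
python3 d.py '[.4,.376,.063]'
```

```text
tooly ang 1.572 delta tool [-0.0007 -0.0008  0.0028] pos [0.3993 0.3768 0.0658] j [ 0.67  0.55  1.77 -0.    0.82 -0.9 ] 9.45
```

Emit:
send_path([
  [0, 0, 0.006, 0],
  [0, 0, 0, 0],
])

```text
time: 9.7
position: [0.3993, 0.3771, 0.06]
tool_rot: [3.141, 0.001, -3.139]
ft_force: [0.4, -0.3, -0.8]
opening: 0.0338
grip_force: 20.0
```

Emit:
send_path([
  [0, 0, 0, 0],
  [0, 0, 0, 0],
  [0, 0, 0, 0],
  [0, 0, 0, 0],
], jaw=0.05)

```text
time: 10.2
position: [0.3991, 0.377, 0.0597]
tool_rot: [3.142, 0.0, -3.139]
ft_force: [-0.3, 0.4, 0.4]
opening: 0.0499
grip_force: 0.0
```

Emit:
send_path([
  [0, 0, -0.01, 0],
  [0, 0, -0.03, 0],
  [0, 0, -0.04, 0],
  [0, 0, -0.04, 0],
  [0, 0, -0.035, 0],
  [0, 0, 0, 0],
])

```text
time: 10.95
position: [0.4, 0.3777, 0.2178]
tool_rot: [3.138, 0.004, -3.139]
ft_force: [-0.6, -0.6, -0.2]
opening: 0.05
grip_force: 0.0
```

```bash
python3 d.py '[.516,.129,.215]'
```

```text
tooly ang 1.573 delta tool [-0.1154 -0.249   0.0024] pos [0.4    0.3777 0.2178] j [ 0.67  0.35  1.66  0.    1.13 -0.9 ] 10.95
```

Emit:
send_path([
  [-0.0144, -0.031, 0, 0],
  [-0.0144, -0.031, 0, 0],
  [-0.0144, -0.031, 0, 0],
  [-0.0144, -0.031, 0, 0],
  [-0.0144, -0.031, 0, 0],
  [-0.0144, -0.031, 0, 0],
  [-0.0144, -0.031, 0, 0],
  [-0.0144, -0.031, 0, 0],
], jaw=0.093)

```text
time: 11.95
position: [0.5147, 0.1281, 0.2139]
tool_rot: [-3.141, -0.001, -3.139]
ft_force: [0.6, 0.7, -0.1]
opening: 0.0926
grip_force: 0.0
```

Emit:
send_path([
  [0, 0, 0, 0.186],
  [0, 0, 0, 0.186],
  [0, 0, 0, 0.186],
  [0, 0, 0, 0.186],
  [0, 0, 0, 0.186],
  [0, 0, 0, 0.186],
  [0, 0, 0, 0.186],
  [0, 0, 0, 0.186],
])

```text
time: 12.95
position: [0.5143, 0.1292, 0.2138]
tool_rot: [-3.14, 0.0, 1.65]
ft_force: [0.9, -0.0, -0.2]
opening: 0.0927
grip_force: 0.0
```

Emit:
send_path([
  [0, 0, 0, 0],
])

```text
time: 13.08
position: [0.5144, 0.1292, 0.214]
tool_rot: [-3.14, 0.0, 1.657]
ft_force: [-0.7, -0.5, -0.3]
opening: 0.093
grip_force: 0.0
```

```bash
python3 d.py '[.516,.129,.042]'
python3 - <<'E'
from h import *
im=cams.grab_frame('wrist');u,v=proj('wrist',[.516,.129,.094]);print(u,v)
m=cv2.inRange(im,(0,0,0),(60,60,60));u,v=int(u),int(v)
for c,st in blobs(m,u-50,v-50,u+50,v+50,100): print(c,st,plane('wrist',*c,.094),plane('wrist',*c,.09))
cv2.imwrite('pics/w2.png',im)
E
```

```text
tooly ang 0.0862 delta tool [-0.0003  0.0018  0.172 ] pos [0.5144 0.1292 0.214 ] j [0.16 0.32 1.71 0.   1.12 0.07] 13.075
327.3 235.9
```

View pics/w2.png

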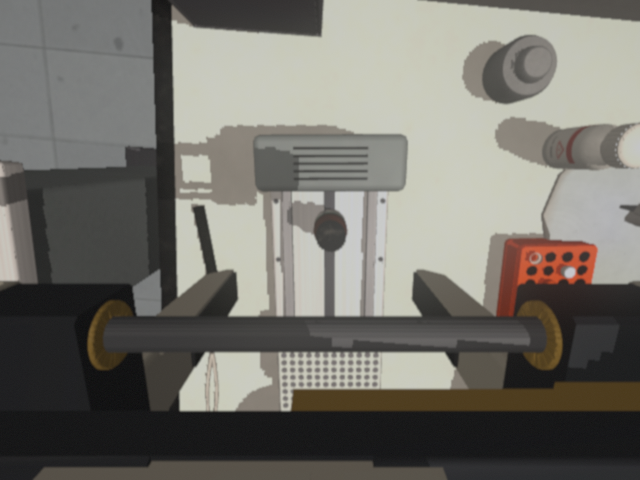

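The bottle cap is at (329,232), against (327,236) predicted. I'll descend on it.

Emit:
send_path([
  [0.001, 0.002, 0.03, 0],
  [0, 0, 0.035, 0],
  [0, 0, 0.035, 0],
  [0, 0, 0.035, 0],
  [0, 0, 0.027, 0],
  [0, 0, 0.01, 0],
  [0, 0, 0, 0],
])

```text
time: 14.0
position: [0.5166, 0.1304, 0.0426]
tool_rot: [-3.141, 0.0, 1.658]
ft_force: [-0.1, -0.5, -0.3]
opening: 0.0926
grip_force: 0.0
```

Emit:
send_path([
  [0, 0, 0, 0],
  [0, 0, 0, 0],
  [0, 0, 0, 0],
  [0, 0, 0, 0],
  [0, 0, 0, 0],
  [0, 0, 0, 0],
  [0, 0, 0, 0],
], jaw=0.01, squeeze=20)

```text
time: 14.88
position: [0.5168, 0.1304, 0.0426]
tool_rot: [3.142, 0.0, 1.656]
ft_force: [-1.0, -0.6, 0.5]
opening: 0.0318
grip_force: 20.0
```

Emit:
send_path([
  [0, 0, -0.02, 0],
  [0, 0, -0.03, 0],
  [0, 0, -0.04, 0],
  [0, 0, -0.04, 0],
  [0, 0, -0.04, 0],
  [0, 0, 0, 0],
])

```text
time: 15.62
position: [0.5179, 0.1306, 0.2153]
tool_rot: [3.137, -0.0, 1.656]
ft_force: [-0.7, -0.0, -1.5]
opening: 0.0318
grip_force: 20.0
```

```bash
python3 d.py '[.455,.378,.21]'
```

```text
tooly ang 0.0851 delta tool [ 0.2518 -0.0417  0.0052] pos [0.5179 0.1306 0.2153] j [0.16 0.32 1.7  0.   1.11 0.07] 15.625
```

Emit:
send_path([
  [0.0315, -0.0052, 0, 0],
  [0.0315, -0.0052, 0, 0],
  [0.0315, -0.0052, 0, 0],
  [0.0315, -0.0052, 0, 0],
  [0.0315, -0.0052, 0, 0],
  [0.0315, -0.0052, 0, 0],
  [0.0315, -0.0052, 0, 0],
  [0.0315, -0.0052, 0, 0],
])

```text
time: 16.62
position: [0.4531, 0.3787, 0.2112]
tool_rot: [-3.14, 0.001, 1.656]
ft_force: [0.4, -0.1, -0.3]
opening: 0.0318
grip_force: 20.0
```

Emit:
send_path([
  [0, 0, 0, -0.186],
  [0, 0, 0, -0.186],
  [0, 0, 0, -0.186],
  [0, 0, 0, -0.186],
  [0, 0, 0, -0.186],
  [0, 0, 0, -0.186],
  [0, 0, 0, -0.186],
  [0, 0, 0, -0.186],
])

```text
time: 17.62
position: [0.4534, 0.3777, 0.2112]
tool_rot: [-3.14, -0.002, -3.133]
ft_force: [0.2, 0.9, -0.7]
opening: 0.032
grip_force: 20.0
```

Emit:
send_path([
  [0, 0, 0, 0],
])

```text
time: 17.75
position: [0.4535, 0.3777, 0.2114]
tool_rot: [-3.141, -0.001, -3.141]
ft_force: [-0.3, 0.3, -1.3]
opening: 0.0321
grip_force: 20.0
```

```bash
python3 d.py '[.457,.378,.032]'
python3 -c "
from h import *
im=cams.grab_frame('scene');cv2.imwrite('pics/s3.png',cv2.resize(im[130:330,80:400],None,fx=2.4,fy=2.4))"
```

```text
tooly ang 1.5718 delta tool [-0.0038  0.0005  0.1794] pos [0.4535 0.3777 0.2114] j [ 0.62  0.43  1.55 -0.    1.16 -0.96] 17.75
```

View pics/s3.png

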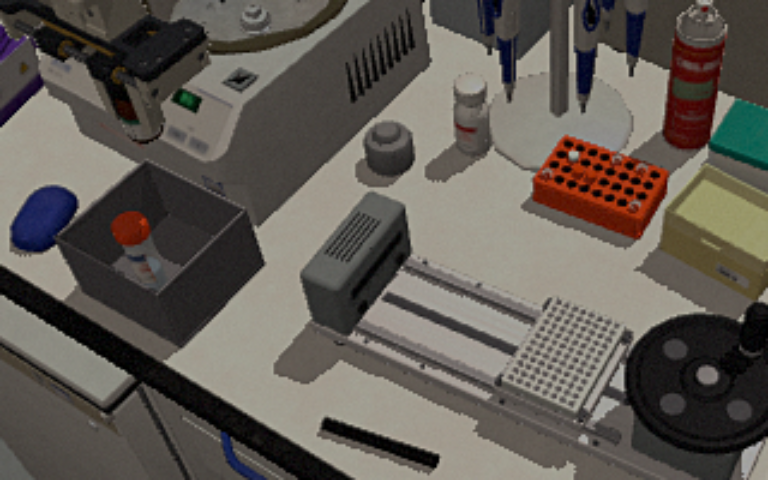

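The tube is in the tub, with its cap at about (131,225) in the crop. I'll check how it leans before lowering the bottle.

```bash
python3 -c "
from h import *
f=lambda u,v:(80+u/2.4,130+v/2.4)
print([plane('scene',*f(130,218),z) for z in(.09,.105,.118)],plane('scene',*f(148,283),.015))
print(proj('scene',[.4,.377,.1175]),f(130,218))"
```

```text
[array([0.4207, 0.406 , 0.09  ]), array([0.4136, 0.3926, 0.105 ]), array([0.4074, 0.3809, 0.118 ])] [0.401  0.3908 0.015 ]
[133.1 223.7] (134.16666666666669, 220.83333333333334)
```

Emit:
send_path([
  [-0.004, 0, 0.02, 0],
  [0, 0, 0.04, 0],
  [0, 0, 0.04, 0],
  [0, 0, 0.035, 0],
  [0, 0, 0.026, 0],
  [0, 0, 0, 0],
  [0, 0, 0, 0],
])

```text
time: 18.68
position: [0.4583, 0.3783, 0.0525]
tool_rot: [3.141, 0.001, -3.141]
ft_force: [0.7, 0.0, -0.1]
opening: 0.032
grip_force: 20.0
```

Emit:
send_path([
  [0, 0, 0, 0],
  [0, 0, 0, 0],
  [0, 0, 0, 0],
  [0, 0, 0, 0],
], jaw=0.05)

```text
time: 19.18
position: [0.4579, 0.378, 0.0518]
tool_rot: [3.141, 0.0, -3.139]
ft_force: [0.7, -0.1, 0.1]
opening: 0.0498
grip_force: 0.0
```

Emit:
send_path([
  [0, 0, -0.02, 0],
  [0, 0, -0.04, 0],
  [0, 0, -0.04, 0],
  [0, 0, -0.04, 0],
  [0, 0, -0.03, 0],
  [0, 0, 0, 0],
])

```text
time: 19.92
position: [0.4587, 0.3786, 0.2251]
tool_rot: [3.139, 0.004, -3.139]
ft_force: [0.3, -0.6, -0.7]
opening: 0.0499
grip_force: 0.0
```

```bash
python3 d.py '[.596,-.194,.22]'
python3 -c "
from h import *
im=cams.grab_frame('scene');cv2.imwrite('pics/s4.png',cv2.resize(im[180:280,80:230],None,fx=3.5,fy=3.5))"
```

```text
tooly ang 1.573 delta tool [-0.136  -0.5729  0.0039] pos [0.4587 0.3786 0.2251] j [ 0.61  0.42  1.53 -0.    1.18 -0.96] 19.925
```

View pics/s4.png

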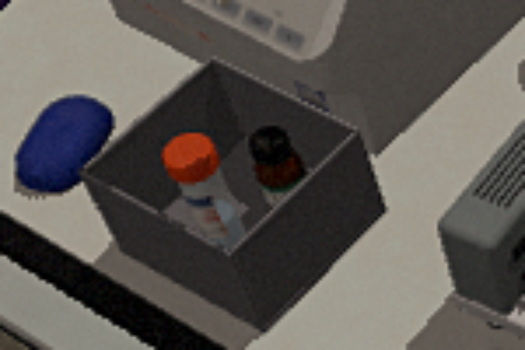

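Both leftovers are standing in the tub, with the tube cap at (190,155) and the bottle cap at (270,145) in this crop. Now to the handle.

Emit:
send_path([
  [-0.0086, -0.036, 0, 0],
  [-0.0086, -0.036, 0, 0],
  [-0.0086, -0.036, 0, 0],
  [-0.0086, -0.036, 0, 0],
  [-0.0086, -0.036, 0, 0],
  [-0.0086, -0.036, 0, 0],
  [-0.0086, -0.036, 0, 0],
  [-0.0086, -0.036, 0, 0],
], jaw=0.08)

```text
time: 20.98
position: [0.5268, 0.0888, 0.2206]
tool_rot: [-3.141, -0.002, -3.139]
ft_force: [0.5, -0.2, -0.1]
opening: 0.0799
grip_force: 0.0
```

Emit:
send_path([
  [-0.0086, -0.036, 0, 0],
  [-0.0086, -0.036, 0, 0],
  [-0.0086, -0.036, 0, 0],
  [-0.0086, -0.036, 0, 0],
  [-0.0086, -0.036, 0, 0],
  [-0.0086, -0.036, 0, 0],
  [-0.0086, -0.036, 0, 0],
  [-0.0086, -0.036, 0, 0],
])

```text
time: 21.98
position: [0.5964, -0.1987, 0.2204]
tool_rot: [3.141, -0.002, -3.139]
ft_force: [0.2, 0.5, -0.2]
opening: 0.0798
grip_force: 0.0
```

Emit:
send_path([
  [0, 0, 0, 0.186],
  [0, 0, 0, 0.186],
  [0, 0, 0, 0.186],
  [0, 0, 0, 0.186],
  [0, 0, 0, 0.186],
  [0, 0, 0, 0.186],
  [0, 0, 0, 0.186],
  [0, 0, 0, 0.186],
], jaw=0.06)

```text
time: 22.98
position: [0.5962, -0.1975, 0.2204]
tool_rot: [-3.14, -0.001, 1.65]
ft_force: [-0.0, -0.7, 0.2]
opening: 0.0602
grip_force: 0.0
```

Emit:
send_path([
  [0, 0, 0, 0],
])

```text
time: 23.1
position: [0.5962, -0.1975, 0.2206]
tool_rot: [-3.14, -0.001, 1.657]
ft_force: [0.0, 0.6, -0.8]
opening: 0.0598
grip_force: 0.0
```

```bash
python3 d.py '[.597,-.197,.13]'
python3 - <<'E'
from h import *
im=cams.grab_frame('wrist');cv2.imwrite('pics/w3.png',im)
for p in([.597,-.197,.169],[.546,-.178,.118]):print(proj('wrist',p))
E
```

```text
tooly ang 0.0862 delta tool [0.0004 0.0009 0.0906] pos [ 0.5962 -0.1975  0.2206] j [-0.39  0.49  1.43 -0.    1.22 -0.48] 23.1
[326.7 257.2]
[266.4 211.7]
```

View pics/w3.png

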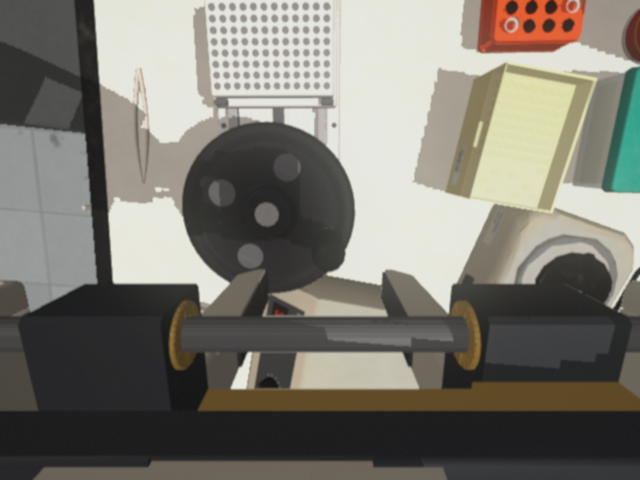

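In the wrist picture the hub is at (267,213), matching the prediction, and the handle top is at about (328,253), which is 2 mm off. I'll descend and grip.

```bash
python3 -c "
from h import *
print(plane('wrist',328,253,.169),plane('wrist',267,213,.118))"
```

```text
[ 0.5976 -0.1939  0.169 ] [ 0.5466 -0.179   0.118 ]
```

Emit:
send_path([
  [0.002, 0.001, 0.02, 0],
  [0, 0, 0.03, 0],
  [0, 0, 0.03, 0],
  [0, 0, 0.01, 0],
  [0, 0, 0, 0],
])

```text
time: 23.78
position: [0.5975, -0.1956, 0.1315]
tool_rot: [-3.141, -0.0, 1.658]
ft_force: [0.9, -0.7, 0.9]
opening: 0.0598
grip_force: 0.0
```

Emit:
send_path([
  [0, 0, 0, 0],
  [0, 0, 0, 0],
  [0, 0, 0, 0],
  [0, 0, 0, 0],
  [0, 0, 0, 0],
  [0, 0, 0, 0],
], jaw=0.01, squeeze=25)

```text
time: 24.52
position: [0.5982, -0.1958, 0.132]
tool_rot: [3.14, 0.001, 1.656]
ft_force: [4.4, -1.6, 1.1]
opening: 0.0244
grip_force: 25.0
```

```bash
python3 d.py
```

```text
tooly ang 0.0851 delta tool  pos [ 0.5982 -0.1958  0.132 ] j [-0.39  0.59  1.51  0.    1.04 -0.48] 24.525
```

```bash
cat > c.py <<'E'
import sys
from h import *
from scipy.spatial.transform import Rotation as R
th1,n=float(sys.argv[1]),int(sys.argv[2]); hub=np.array([.5465,-.1785])
s=status.observe();M=R.from_euler('xyz',s['tool_rot']).as_matrix();p=np.array(s['position'])
d=p[:2]-hub; th=-(np.arctan2(d[1],d[0])-.085); print('theta',th.round(3),'mod',(th%(2*np.pi)).round(3),'r',np.hypot(*d).round(4),'f',np.round(s['ft_force'],1),s['grip_force'])
th%=2*np.pi
if len(sys.argv)>3: th+=2*np.pi*float(sys.argv[3])
t=np.linspace(th,th1,n+1); a=.085-t
P=np.c_[hub[0]+.055*np.cos(a),hub[1]+.055*np.sin(a),0*a]; P[0,:2]=p[:2]
print(np.round((np.diff(P,axis=0)@M)[:,:2],4).tolist())
E
python3 c.py 2.8 8
```

```text
theta 0.409 mod 0.409 r 0.0545 f [ 4.4 -1.6  1.1] 24.998068436980247
[[-0.0141, -0.0082], [-0.0107, -0.0124], [-0.0066, -0.015], [-0.0019, -0.0163], [0.003, -0.0161], [0.0076, -0.0145], [0.0115, -0.0116], [0.0144, -0.0077]]
```

Emit:
send_path([
  [-0.0141, -0.0082, 0, 0],
  [-0.0107, -0.0124, 0, 0],
  [-0.0066, -0.015, 0, 0],
  [-0.0019, -0.0163, 0, 0],
  [0.003, -0.0161, 0, 0],
  [0.0076, -0.0145, 0, 0],
  [0.0115, -0.0116, 0, 0],
  [0.0144, -0.0077, 0, 0],
])

```text
time: 25.52
position: [0.4965, -0.2009, 0.132]
tool_rot: [3.138, 0.001, 1.655]
ft_force: [17.9, 3.7, -5.8]
opening: 0.0246
grip_force: 25.0
```

```bash
python3 c.py 5.2 8
```

```text
theta 2.804 mod 2.804 r 0.0548 f [17.9  3.7 -5.8] 24.993879357352853
[[0.016, -0.0033], [0.0163, 0.0018], [0.015, 0.0065], [0.0124, 0.0107], [0.0087, 0.0139], [0.0042, 0.0158], [-0.0006, 0.0164], [-0.0054, 0.0155]]
```

Emit:
send_path([
  [0.016, -0.0018, 0, 0],
  [0.0163, 0.0018, 0, 0],
  [0.015, 0.0065, 0, 0],
  [0.0124, 0.0107, 0, 0],
  [0.0087, 0.0139, 0, 0],
  [0.0042, 0.0158, 0, 0],
  [-0.0006, 0.0164, 0, 0],
  [-0.0054, 0.0155, 0, 0],
])

```text
time: 26.52
position: [0.5684, -0.1266, 0.1319]
tool_rot: [-3.14, -0.002, 1.656]
ft_force: [-4.4, -0.3, 8.4]
opening: 0.0242
grip_force: 25.0
```

```bash
sed -i 's/\.5465,-/.5475,-/' c.py; python3 c.py 7.3 7
```

```text
theta -1.102 mod 5.181 r 0.0559 f [-4.4 -0.3  8.4] 25.001523862592876
[[-0.0105, 0.0131], [-0.0132, 0.01], [-0.0156, 0.0056], [-0.0166, 0.0007], [-0.016, -0.0043], [-0.014, -0.0089], [-0.0107, -0.0126]]
```

Emit:
send_path([
  [-0.0105, 0.0131, 0, 0],
  [-0.0132, 0.01, 0, 0],
  [-0.0156, 0.0056, 0, 0],
  [-0.0166, 0.0007, 0, 0],
  [-0.016, -0.0043, 0, 0],
  [-0.014, -0.0089, 0, 0],
  [-0.0107, -0.0126, 0, 0],
  [0, 0, 0, 0],
])

```text
time: 27.52
position: [0.5797, -0.2231, 0.132]
tool_rot: [-3.141, -0.002, 1.655]
ft_force: [-1.2, 4.4, 7.9]
opening: 0.0245
grip_force: 25.0
```

```bash
python3 c.py 7.4 2 1
python3 -c "
from h import *
im=cams.grab_frame('scene');cv2.imwrite('pics/s5.png',cv2.resize(im[190:350,150:420],None,fx=2.9,fy=2.9))"
```

```text
theta 1.031 mod 1.031 r 0.0551 f [-1.2  4.4  7.9] 24.995272534433752
[[-0.0011, -0.0021], [-0.0011, -0.0021]]
```

View pics/s5.png

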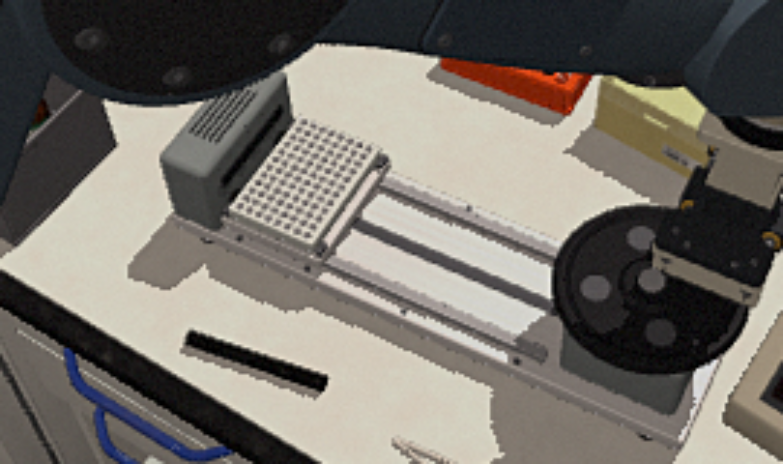

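The carriage is at the housing. I'll push a little further to feel for the end stop.

Emit:
send_path([
  [-0.0012, -0.0022, 0, 0],
  [-0.0012, -0.0022, 0, 0],
  [0, 0, 0, 0],
])

```text
time: 27.95
position: [0.5793, -0.224, 0.132]
tool_rot: [3.135, -0.003, 1.655]
ft_force: [20.1, 15.0, -1.8]
opening: 0.024
grip_force: 25.0
```

```bash
python3 c.py 7.5 2 1
```

```text
theta 1.046 mod 1.046 r 0.0555 f [20.1 15.  -1.8] 24.987559290602803
[[-0.0017, -0.0044], [-0.0018, -0.0043]]
```

Emit:
send_path([
  [-0.001, -0.0023, 0, 0],
  [0, 0, 0, 0],
])

```text
time: 28.2
position: [0.5791, -0.2256, 0.1322]
tool_rot: [3.13, -0.001, 1.655]
ft_force: [32.8, 13.8, -9.7]
opening: 0.0246
grip_force: 25.0
```

```bash
python3 c.py 7.5 2 1
```

```text
theta 1.064 mod 1.064 r 0.0567 f [32.8 13.8 -9.7] 24.95608477795031
[[-0.0004, -0.0046], [-0.0016, -0.0039]]
```

The force rises while the handle no longer moves, so the wheel is at its stop. I'll release, lift, and check the carriage by numbers.

Emit:
send_path([
  [0, 0, 0, 0],
  [0, 0, 0, 0],
  [0, 0, 0, 0],
  [0, 0, 0, 0],
], jaw=0.06)

```text
time: 28.7
position: [0.5736, -0.2279, 0.1314]
tool_rot: [-3.141, -0.0, 1.656]
ft_force: [0.7, -0.3, -0.4]
opening: 0.0581
grip_force: 0.0
```

Emit:
send_path([
  [0, 0, -0.03, 0],
  [0, 0, -0.04, 0],
  [0, 0, -0.04, 0],
  [0, 0, -0.03, 0],
  [0, 0, 0, 0],
  [0, 0, 0, 0],
])

```text
time: 29.45
position: [0.5736, -0.2278, 0.2702]
tool_rot: [-3.14, -0.001, 1.656]
ft_force: [-0.4, 0.6, -0.8]
opening: 0.06
grip_force: 0.0
```

Emit:
send_path([
  [0, -0.03, -0.02, 0],
  [0, -0.03, -0.02, 0],
  [0, -0.03, 0, 0],
  [0, 0, 0, 0],
])

```text
time: 29.95
position: [0.483, -0.2356, 0.3107]
tool_rot: [-3.14, -0.001, 1.655]
ft_force: [0.2, 0.7, 0.3]
opening: 0.06
grip_force: 0.0
```

```bash
python3 - <<'E'
from h import *
# expected plate corner positions at home vs start, from slide frame
A=np.array([.5165,.170]);ey=np.array([-.085,.9964]);ex=np.array([.9964,.085])
im0=cv2.cvtColor(cv2.imread('pics/scene0.png'),cv2.COLOR_BGR2GRAY);im=cv2.cvtColor(cams.grab_frame('scene'),cv2.COLOR_BGR2GRAY)
K=np.array
def loc(img,yr):  # rear plate edge: brightness along slide y at z=.061, averaged over x
    o=[]
    for y in yr:
        px=K([proj('scene',[*(A+ey*(y-.182)+ex*x),.061]) for x in np.linspace(-.03,.03,13)],np.float32)
        o.append(int(cv2.remap(img,px[:,0].copy(),px[:,1].copy(),1).mean()))
    return o
t0=np.arange(-.09,-.05,.003);t1=t0+.158
print(t0.round(3).tolist());print(loc(im0,t0));print(t1.round(3).tolist());print(loc(im,t1))
E
python3 d.py
```

```text
[-0.09, -0.087, -0.084, -0.081, -0.078, -0.075, -0.072, -0.069, -0.066, -0.063, -0.06, -0.057, -0.054, -0.051]
[75, 93, 118, 73, 124, 163, 131, 76, 161, 137, 102, 132, 142, 97]
[0.068, 0.071, 0.074, 0.077, 0.08, 0.083, 0.086, 0.089, 0.092, 0.095, 0.098, 0.101, 0.104, 0.107]
[153, 138, 88, 87, 171, 198, 162, 74, 142, 200, 152, 128, 176, 157]
tooly ang 0.0843 delta tool  pos [ 0.484  -0.2355  0.3107] j [-0.54  0.25  1.56  0.    1.33 -0.62] 30.0
```

```bash
python3 -c "
from workcell import robot, cams, status
print(robot.hand_in())"
```

```text
the job is handed in; nothing more can be done
None
```

The job is handed in at about 30 s with no verdict returned: tube and bottle stand in the waste tub, and the handwheel is wound to its stop with the carriage measured home to about 2 mm; I viewed 11 pictures, one over the limit of 10.

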